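# Shift the bench lathe into the back slot by the chuck and drop its chuck guard

## Robot

A 6-joint arm with a two-finger parallel gripper is mounted at the origin on the work surface. World frame = base frame: x ahead of the robot, y to its left, z up, the work surface at z = 0. Lengths are in mm, angles in rad, forces in N, time in s.
With the tool pointing down it reaches from about 275 to 1000 mm from the base axis. Payload 8.4 kg.
Tool frame: the origin (TCP) lies midway between the tips of the shut fingers; the grasp point (between the pads) lies 19 mm behind it; z points along the fingers, y is the line along which they close (so a half turn about z gives the same grasp; the last joint's range is limited). The gripper opens to 85 mm and grips with 20 to 120 N. Pads are 22 mm wide; open, the fingers measure 114 mm over their backs; the gripper's body (76 mm by 85 mm) begins 54 mm behind the grasp point. The pads swing forward as they close: fully open they stand 13 mm farther back than shut.
Start: joints at [-1.117, 0.353, 1.633, -0, 1.155, -0.002], TCP at [275.112, -561.196, 231.281] pointing down, gripper open.
Joint ranges: [-2.63, 2.63], [-0.92, 2.1], [0.06, 2.66], [-1.3, 4.44], [0, 2.69], [-3.02, 3.02]. Speed limits (rad/s): [2.22, 2.22, 2.79, 3.14, 3.14, 3.14].

## Interface

Orientations are given as [roll, pitch, yaw] about the fixed x, y, z axes, in that order (R = Rz(yaw) Ry(pitch) Rx(roll)).
In Python, from rig import telemetry, optics, r gives the robot as it stands.
- The arm moves only by the tool play_rows, never from a script. Its arguments are lists of equal length, an entry for each row: "dp": the shift along the tool's x, y, z in units of 40 mm (1.0 is 40 mm), a list of three; "rot": the turn, a rotation vector about the tool's x, y, z in units of 6 degrees (1.0 is 6 degrees), a list of three. In form: {"dp": [[tx, ty, tz], ...], "rot": [[ax, ay, az], ...]}. A call has 1 to 5 rows; each row is the pose to reach, as a shift and turn from the pose commanded when the call began, along the tool's axes at that moment; what a row does not reach only later rows make up. A row lasts 1/12 s, in which the tool goes at most 41.7 mm and 7.16 degrees, less where a joint would pass 70% of its speed; a pose out of reach is approached as far as the arm can. A call with a gripper value outside its range is refused whole. "fingers" is the opening, from 0 (shut) to 1 (fully open), set as the call begins (left out, the last holds). The fingers move at their own pace and stop on an object; "grip_force" is the grip in N (left out, the last holds). Time passes only in rows, so rows that repeat a pose let the fingers close. It gives the time, the measured TCP pose, the force, the opening and the grip force at its end, in the units of the state.
- telemetry.sense(): the state, without advancing time (a new reading comes with each control period).
- optics.grab_frame(name): name is "scene" or "top"; returns a dict with "color" (384x512x3 uint8, red, green, blue), "mtx" (3x3 intrinsics, pixels), "R" (3x3) and "t" (3): a world point X has camera coordinates R X + t. Camera axes: x right, y down, z forward; pixel columns grow to the right and rows downward; lengths in mm; the calibration is good to about 2 mm. A picture is of the moment at which its call begins. There is no depth.
- r.sign_off(): hands the job in; it is judged then, once.
The state is a dict: "clock": time; "qpos": joint angles; "qvel": joint speeds; "joint_efforts": joint torques, N m; "eef_pos": TCP position; "tcp_rot": TCP orientation; "contact_force": force on the tool from outside, world axes, zero at the start; "wrist_torque": the same for the moment, N m; "opening": opening from 0.0 (shut) to 1.0 (fully open); "grasp_force": force on a finger pad.
Only numpy, scipy, OpenCV 4.12 (cv2) and the standard library are available. Lean on these libraries where they do the work, as an engineer would, in place of code of your own. Each camera call takes 0.05 s, during which the arm holds its last target. There are 200 camera calls.

## Task

Get the little bench lathe ready to run: push the ball-topped selector lever on the headstock through its H-shaped gate into the back slot on the chuck side (away from the robot, in the leg nearer the chuck), fully home, and push the chuck guard over from behind so that it comes right down over the chuck. Do either one first. Only push with shut fingertips or the outside of the fingers: do not take the lever or the guard between the fingers, do not force them, and leave the other things lying about where they are.

Things in the scene. Friction and masses are not known exactly. Their poses are not given: they have to be found in the camera images.
- lathe: Green bench lathe in a black chip tray (600 x 290 mm), fixed to the bench; its place and its yaw (up to 0.2 rad) vary. Origin: on the bench straight below the middle of the selector gate. Axes: +x to its back (away from the robot at yaw 0), +y to its left end (change-wheel cover), -y towards chuck, saddle and tailstock, z up. Sizes below are in this frame.
- headstock_top (a point): Middle of the headstock's flat top, lathe x 0, y -10, z 170 mm. Headstock x -65 to 65, y -95 to 75 mm; change-wheel cover y 75 to 125 mm, top at z 150 mm; motor behind the headstock, top at z 92 mm; saddle, tool post and tailstock (y -225 and beyond) below z 165 mm. Only the lever and the guard stand higher than z 182 mm.
- chuck_face (a point): Centre of the chuck's face on the spindle axis, lathe x 0, y -138, z 120 mm. The chuck is a steel cylinder 76 mm across, y -104 to -138 mm, its jaws reach y -160 mm, and a 22 mm brass bar in it reaches y -220 mm.
- gate_center (a point): Middle of the H at the top face (z 178 mm) of the steel gate plate, 84 mm in lathe x by 68 mm in y. The H: two legs along x at y +14 mm and y -14 mm (nearer the chuck), joined by a cross channel along y at x 0. Slots 14 mm wide; legs end at x +25 and -25 mm; the webs between the legs have rounded noses. The lever changes legs only in the cross channel.
- lever: Steel selector lever, 10 mm thick, black ball knob 26 mm across. It stands up through the gate; origin on its pivot, lathe frame 0, 0, 114 mm (inside the headstock); its own z axis runs up to the knob's centre, 130 mm from the pivot. It can only tip, stays where it is left, and takes about 2.5 N at the knob.
- lever_knob (a point): Centre of the lever's ball knob (radius 13 mm), 244 mm above the bench when the lever is upright and about 235 mm at the end of a slot. From neutral it travels about 37 mm to front and back and about 30 mm to each side.
- gate_cross (a joint): Sideways tip of the lever in rad: positive towards the chuck (lathe -y). 0 upright; about +0.23 in the leg nearer the chuck, about -0.23 in the other leg, where it starts; stops at +-0.26. Knob's lathe y is about -130 mm x sin.
- gate_fore (a joint): Fore-and-aft tip of the lever in rad: positive to the back (lathe +x). 0 in the cross channel (it passes the webs within about +-0.03), +0.291 hard against the stop in a back slot, -0.291 in a front slot. It starts anywhere along the leg away from the chuck. Knob's lathe x is about 130 mm x sin.
- guard: Chuck guard: clear curved hood 4 mm thick, 74 mm wide (lathe y -101 to -175 mm), steel-edged, black strip on its free edge and a 16 mm black ball near it outside. Origin on its hinge. It starts swung up; its outer side then faces back (lathe +x), bulging to x 95 mm at z 230 mm; the ball, mid-width, reaches x 102 mm at z 297 mm. Push there, forward (-x). About 0.19 kg.
- guard_edge (a point): Middle of the guard's free edge, 129 mm from the hinge line. Raised: nearly straight above the hinge at about z 300 mm; down: in front of the chuck at lathe x -58 mm, z 125 mm.
- guard_hinge (a point): Middle of the guard's hinge line, which runs along lathe y; lathe frame x 62, y -138, z 174 mm.
- guard_swing (a joint): Angle of the guard in rad: 0 fully down over the chuck, 1.98 its stop fully up and back; starts at 1.85 to 1.97. Damped hinge with light friction: it rests up there, needs about 1 N at its edge to be pushed forward, and below about 1.4 rad it falls shut by its own weight in about 1.5 s.
- chuck_key: T-shaped steel chuck key 70 mm wide, lying on the change-wheel cover. Bystander.
- brass_stub: Brass stub 24 mm across, 36 mm high, standing in the chip tray in front of the headstock. Bystander.
- oil_bottle: White oil bottle 42 mm across, 115 mm high, standing left of the lathe. Bystander.
- rotary_tool: Green and ochre rotary tool, 240 mm long, 40 mm thick, lying on the cutting mat at the left. Bystander.
- screwdriver: Screwdriver 160 mm long, lying in the chip tray behind the bed. Bystander.
- wood_blank: Carved wooden blank 130 x 110 x 18 mm with a slot, lying on the cutting mat at the left. Bystander.
- parts_box: Blue box 50 x 50 x 75 mm standing on the cutting mat at the left. Bystander.

How it is judged:
By the outcome, as a careful person would: the job done as asked, in the order asked, and still so for the second after the job is handed in, with the robot touching nothing.
It also fails if it takes over 59 s, if anything falls off the work surface, if the arm or the gripper's body presses on something with over 40 N, if the wrist force passes 120 N, or if a joint passes its speed limit or range.

## Working session

There is one attempt and no reset: what is moved stays moved. The work goes in short steps, Python scripts to look and compute and a tool call to move; the robot and the scene stay as the last step left them, time stands still between calls to the robot, and variables do not carry over. Pictures are saved under pics/ and viewed, at most 10 in all, crops included, and the job is handed in when it is done.

Besides the shell and the picture viewer there is one more tool, called after ">>>" as name(argument=value, ...) on one line, values as JSON. play_rows: Moves the arm, as the interface text tells. Its arguments: {"type":"object","properties":{"dp":{"type":"array"},"rot":{"type":"array"},"fingers":{"type":"number"},"grip_force":{"type":"number"}},"required":["dp","rot"]}

```bash
mkdir -p pics; cat > h.py <<'E'
import numpy as np, cv2
from rig import telemetry, optics, r
def grab(n,f):
    d=optics.grab_frame(n); cv2.imwrite('pics/'+f,cv2.cvtColor(d['color'],cv2.COLOR_RGB2BGR)); return d
def ray(d,u,v):
    R=np.array(d['R']);t=np.array(d['t']);K=np.array(d['mtx'])
    w=R.T@np.linalg.solve(K,[u,v,1.]); return -R.T@t,w/np.linalg.norm(w)
def onz(d,u,v,z):
    o,w=ray(d,u,v); return o+w*(z-o[2])/w[2]
def proj(d,X):
    c=np.array(d['R'])@np.array(X,float)+np.array(d['t']); p=np.array(d['mtx'])@c; return p[:2]/p[2]
def tri(d1,p1,d2,p2):
    A=np.zeros((3,3));b=np.zeros(3)
    for d,p in((d1,p1),(d2,p2)):
        o,w=ray(d,*p);P=np.eye(3)-np.outer(w,w);A+=P;b+=P@o
    return np.linalg.solve(A,b)
E
python3 - <<'E'
from h import *
import pickle
a=grab('scene','s0.png');b=grab('top','t0.png');pickle.dump((a,b),open('d0.pkl','wb'))
for d in(a,b):print(ray(d,256,192))
i=np.vstack([cv2.imread('pics/s0.png'),cv2.imread('pics/t0.png')])
s=telemetry.sense();print(s)
E
```

```text
(array([1649.37383672,  228.28643493, 1028.49634362]), array([-0.77176879, -0.10399018, -0.62734279]))
(array([ 283.03675258,   80.18889009, 1275.3609329 ]), array([ 0.23388391,  0.01202732, -0.97219014]))
{'clock': 0.1, 'qpos': array([-1.11737157e+00,  3.53584325e-01,  1.63404392e+00,  2.06110892e-05,
        1.15518705e+00, -2.40398854e-03]), 'qvel': array([-0.0005767 , -0.00062462, -0.00231878,  0.00109026, -0.00013729,
        0.00051885]), 'joint_efforts': array([-3.75320833e-04, -6.06357336e+01, -3.42818892e+01, -3.43181944e-05,
        3.96150004e-03, -3.75073046e-05]), 'eef_pos': array([ 274.95138211, -560.81150612,  230.64013207]), 'tcp_rot': array([-3.14037006e+00, -2.17854510e-05,  4.55820400e-01]), 'contact_force': array([ 0.78560112, -0.20585711,  0.71411211]), 'wrist_torque': array([-0.00901289,  0.0078306 , -0.02476946]), 'grasp_force': 0.0, 'opening': 0.9965505400874506}
```

View pics/s0.png

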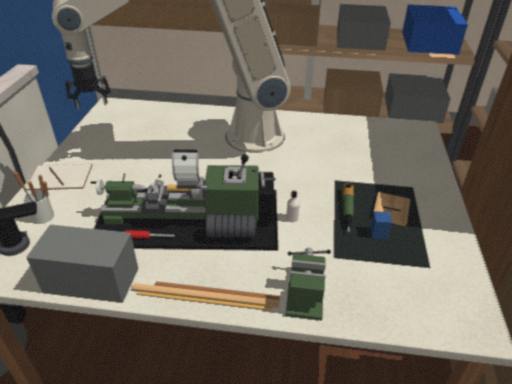

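View pics/t0.png

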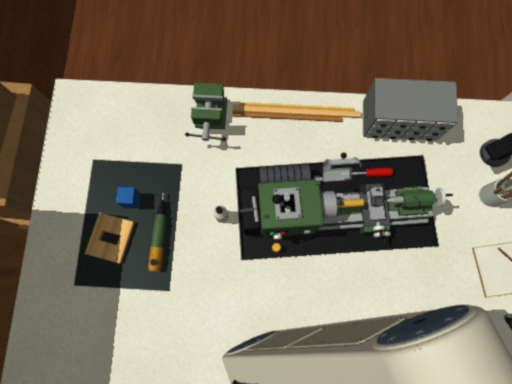

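The scene view (from behind the lathe) shows the gate at about (240,174) and the guard raised at (186,165). The top view shows the gate at about (287,203), the guard at (340,170) and the tray spanning (236–437, 157–258). I'll enlarge both next.

```bash
python3 - <<'E'
from h import *
import pickle
a,b=pickle.load(open('d0.pkl','rb'))
A=cv2.imread('pics/s0.png')[135:255,90:290];B=cv2.imread('pics/t0.png')[145:265,230:390]
A=cv2.resize(A,(800,480),interpolation=cv2.INTER_CUBIC);B=cv2.resize(B,(800,600),interpolation=cv2.INTER_CUBIC)
cv2.imwrite('pics/a1.png',A);cv2.imwrite('pics/b1.png',B)
# yaw from tray
im=cv2.imread('pics/t0.png');m=(im.max(2)<45).astype(np.uint8)*255
m[:150]=0;m[262:]=0;m[:,:230]=0;m[:,442:]=0
c=cv2.minAreaRect(np.argwhere(m)[:,::-1].astype(np.float32));box=cv2.boxPoints(c)
for p in box:print(p,onz(b,*p,5).round(1))
E
```

```text
[234.83253 161.65482] [685.1 169.3   5. ]
[430.12186 147.70557] [ 766.4 -457.4    5. ]
[437.06604 244.92386] [ 452.8 -466.2    5. ]
[241.7767 258.8731] [377.2 127.7   5. ]
```

View pics/a1.png

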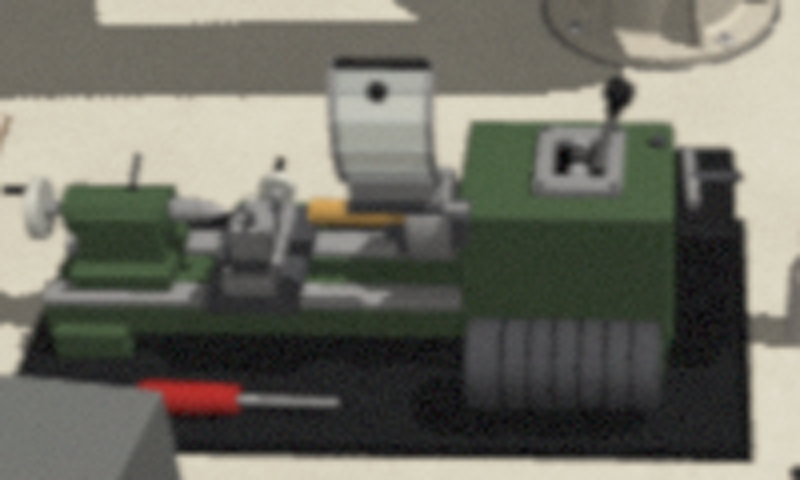

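View pics/b1.png

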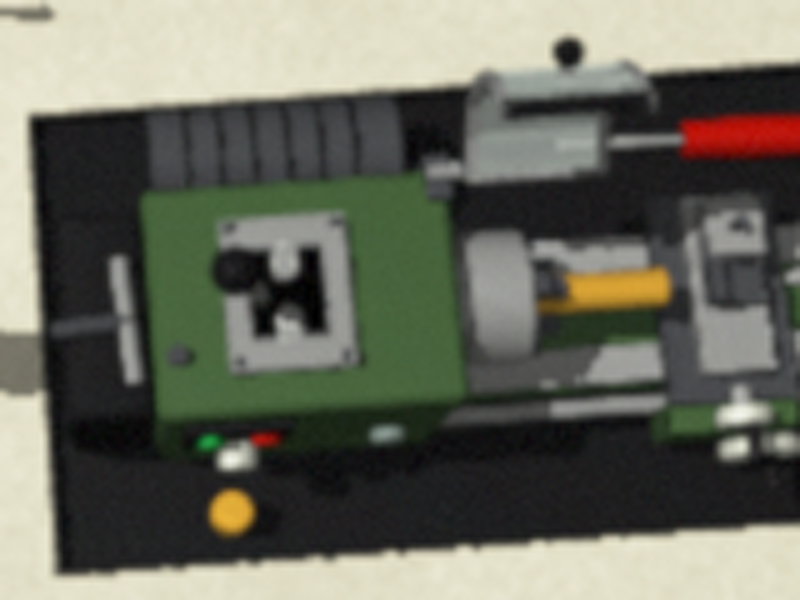

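Crop of the top view: gate plate corners (217,220), (345,210), (358,365), (230,375); knob at (237,270); guard ball at (568,51). Crop of the scene view: knob at (619,93), guard ball at (377,92).

```bash
cat >> h.py <<'E'
E
python3 - <<'E'
from h import *
import pickle
a,b=pickle.load(open('d0.pkl','rb'))
T=lambda x,y:(230+(x+.5)/5-.5,145+(y+.5)/5-.5)
S=lambda x,y:(90+(x+.5)/4-.5,135+(y+.5)/4-.5)
P=np.array([onz(b,*T(*p),178) for p in((217,220),(345,210),(358,365),(230,375))])
print(P.round(1),P.mean(0))
G=P.mean(0)[:2]
for i,j in((0,3),(1,2)):
    d=P[i]-P[j];print('x len',np.hypot(*d[:2]),np.arctan2(d[1],d[0]))
for i,j in((0,1),(3,2)):
    d=P[i]-P[j];print('y len',np.hypot(*d[:2]),np.arctan2(-d[0],d[1]))
H=np.array([onz(b,*T(*p),170) for p in((142,193),(157,415),(467,398))]);print(H)
for i,j in((0,1),):
    d=H[i]-H[j];print('H',np.hypot(*d[:2]),np.arctan2(d[1],d[0]))
d=H[1]-H[2];print('H',np.hypot(*d[:2]),np.arctan2(-d[0],d[1]))
d=onz(b,*T(33,117),5)-onz(b,*T(60,572),5);print('tray',np.hypot(*d[:2]),np.arctan2(d[1],d[0]))
# gate in scene
P2=np.array([onz(a,*S(*p),178) for p in((541,127),(622,129),(620,196),(534,192))]);print('scene gate',P2.mean(0))
k=tri(a,S(619,93),b,T(237,270));g=tri(a,S(377,92),b,T(568,51))
yaw=0.1
for yaw in(.08,.1):
  c,s=np.cos(yaw),np.sin(yaw);L=np.array([[c,s],[-s,c]])
  print(yaw,'knob',k,L@(k[:2]-G),'ball',g,L@(g[:2]-G))
E
```

```text
[[559.1  47.9 178. ]
 [568.6 -21.7 178. ]
 [483.  -31.4 178. ]
 [473.8  37.  178. ]] [521.13454662   7.95673179 178.        ]
x len 86.0208256859775 0.12675712817586804
x len 86.09910682522333 0.11278866433074805
y len 70.2584006895251 0.13512393908771891
y len 69.0552508614615 0.13425771953411836
[[574.21797378  89.71730765 170.        ]
 [451.19705957  75.01501777 170.        ]
 [469.69615247 -91.40929306 170.        ]]
H 123.89633836506924 0.11894633806482248
H 167.4492988160462 0.11070175360727803
tray 289.5271785001483 0.12235563273610328
scene gate [526.51175532   7.73461477 178.        ]
0.08 knob [517.7647268   38.52070333 239.54183854] [-0.91653172 30.73551711] ball [ 624.91974964 -118.44099365  297.34159432] [  93.35223192 -134.28743112]
0.1 knob [517.7647268   38.52070333 239.54183854] [-0.30167906 30.74769962] ball [ 624.91974964 -118.44099365  297.34159432] [  90.64799252 -136.1274947 ]
```

>>> play_rows(dp=[[0.4,-0.2,-0.8],[1.0,-0.4,-1.5],[1.7,-0.7,-2.2],[2.5,-1.0,-2.8],[3.4,-1.3,-2.9]], rot=[[0,0,0.4],[0,0,1.0],[0,0,1.6],[0,0,2.2],[0,0,2.8]], fingers=0)

```text
clock: 0.52
eef_pos: [375.5, -455.2, 351.8]
tcp_rot: [3.136, -0.003, 0.158]
contact_force: [0.4, -0.2, 0.7]
opening: 0.302
grasp_force: 0.0
```

```bash
cat >> h.py <<'E'
from scipy.spatial.transform import Rotation as Ro
O=np.array([523,8.]);YAW=.12
Lw=np.array([[np.cos(YAW),-np.sin(YAW)],[np.sin(YAW),np.cos(YAW)]])
def plan(*targets):
    s=telemetry.sense();R=Ro.from_euler('xyz',s['tcp_rot']);p=s['eef_pos']
    print('t',s['clock'],'tcp',p.round(1),s['tcp_rot'].round(3),'lathe',(Lw.T@(p[:2]-O)).round(1),'F',s['contact_force'].round(1),'q',s['qpos'].round(2))
    Rt=Ro.from_matrix(np.array([[np.cos(YAW),np.sin(YAW),0],[np.sin(YAW),-np.cos(YAW),0],[0,0,-1]]))
    print('rot',np.degrees((R.inv()*Rt).as_rotvec()).round(2)/6)
    for t in targets:
        w=np.r_[O+Lw@np.array(t[:2],float),t[2]]
        print(t,w.round(1),'dp',(R.inv().apply(w-p)/40).round(2))
E
python3 -c "
from h import *
plan((150,-138,345),(150,-138,282))"
```

```text
t 0.5167 tcp [ 375.5 -455.2  351.8] [ 3.136e+00 -3.000e-03  1.580e-01] lathe [-201.9 -442.2] F [ 0.4 -0.2  0.7] q [-0.88  0.2   1.57 -0.    1.36  0.53]
rot [ 0.05       -0.02666667  0.36333333]
(150, -138, 345) [ 688.4 -111.1  345. ] dp [ 9.08 -7.26  0.16]
(150, -138, 282) [ 688.4 -111.1  282. ] dp [ 9.08 -7.27  1.73]
```

>>> play_rows(dp=[[0.9,-0.3,0],[1.85,-0.6,0],[2.8,-0.9,0],[3.75,-1.2,0],[4.7,-1.5,0]], rot=[[0,0,0.1],[0,0,0.2],[0,0,0.3],[0,0,0.36],[0,0,0.36]])

```text
clock: 0.93
eef_pos: [551.6, -363.6, 347.0]
tcp_rot: [-3.141, 0.0, 0.124]
contact_force: [0.5, -0.5, 0.7]
opening: 0.005
grasp_force: 0.0
```

>>> play_rows(dp=[[0.8,-0.5,0],[1.6,-1.0,0],[2.4,-1.6,0],[3.2,-2.2,0],[4.0,-2.8,0]], rot=[[0,0,0],[0,0,0],[0,0,0],[0,0,0],[0,0,0]])

```text
clock: 1.35
eef_pos: [696.0, -232.3, 346.7]
tcp_rot: [-3.141, 0.001, 0.125]
contact_force: [0.4, -0.1, 0.3]
opening: 0.002
grasp_force: 0.0
```

```bash
python3 -c "
from h import *
plan((150,-138,345),(150,-138,282))"
```

```text
t 1.35 tcp [ 696.  -232.3  346.7] [-3.141e+00  1.000e-03  1.250e-01] lathe [ 143.  -259.3] F [ 0.4 -0.1  0.3] q [-0.32  0.46  1.23 -0.    1.46  1.12]
rot [-0.00333333  0.00833333  0.045     ]
(150, -138, 345) [ 688.4 -111.1  345. ] dp [ 0.19 -3.03  0.04]
(150, -138, 282) [ 688.4 -111.1  282. ] dp [ 0.19 -3.03  1.62]
```

>>> play_rows(dp=[[0.2,-0.9,0],[0.3,-1.8,0],[0.3,-2.5,0.5],[0.3,-2.9,1.1],[0.2,-3.0,1.6]], rot=[[0,0,0],[0,0,0],[0,0,0],[0,0,0],[0,0,0]])

```text
clock: 1.77
eef_pos: [687.8, -110.3, 281.8]
tcp_rot: [-3.14, 0.0, 0.128]
contact_force: [0.4, -0.2, -0.4]
opening: 0.003
grasp_force: 0.0
```

>>> play_rows(dp=[[0,0,0],[0,0,0]], rot=[[0,0,0],[0,0,0]])

```text
clock: 1.93
eef_pos: [687.3, -113.6, 282.3]
tcp_rot: [-3.141, 0.003, 0.126]
contact_force: [0.1, 0.1, 1.1]
opening: -0.004
grasp_force: 0.0
```

```bash
python3 -c "
from h import *
grab('top','t2.png');grab('scene','s2.png')
B=cv2.imread('pics/t2.png')[125:265,230:390];A=cv2.imread('pics/s2.png')[115:235,120:280]
cv2.imwrite('pics/c2.png',np.hstack([cv2.resize(x,(400,300)) for x in(A,B)]))
plan((120,-138,282),(60,-138,282),(0,-138,285))"
```

```text
t 2.0333 tcp [ 688.8 -114.7  284.7] [ 3.141e+00 -2.000e-03  1.240e-01] lathe [ 149.9 -141.7] F [ 0.3 -0.1  0.4] q [-0.17  0.43  1.4  -0.    1.31  1.28]
rot [ 0.00666667 -0.015       0.04166667]
(120, -138, 282) [ 658.7 -114.6  282. ] dp [-0.75 -0.09  0.07]
(60, -138, 282) [ 599.1 -121.8  282. ] dp [-2.25 -0.1   0.06]
(0, -138, 285) [ 539.5 -129.   285. ] dp [-3.75 -0.11 -0.01]
```

View pics/c2.png

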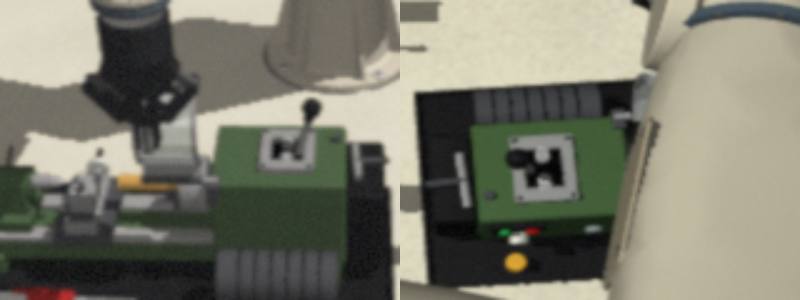

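The shut fingers stand behind the guard's outer face (left panel, about (148,130)), ready to push forward.

>>> play_rows(dp=[[-0.25,-0.05,0],[-0.5,-0.1,0],[-0.75,-0.1,0],[-1.0,-0.1,0],[-1.2,-0.1,0]], rot=[[0,0,0],[0,0,0],[0,0,0],[0,0,0],[0,0,0]])

```text
clock: 2.45
eef_pos: [638.5, -116.3, 283.9]
tcp_rot: [3.141, -0.001, 0.124]
contact_force: [0.7, -0.1, 0.7]
opening: 0.003
grasp_force: 0.4
```

>>> play_rows(dp=[[-0.2,0,0],[-0.4,0,0],[-0.6,0,0],[-0.8,0,0],[-1.0,0,0]], rot=[[0,0,0],[0,0,0],[0,0,0],[0,0,0],[0,0,0]])

```text
clock: 2.87
eef_pos: [599.3, -121.0, 283.2]
tcp_rot: [-3.142, 0.0, 0.125]
contact_force: [0.4, 0.5, -0.6]
opening: -0.0
grasp_force: 0.2
```

>>> play_rows(dp=[[-0.2,0,0],[-0.4,0,0],[-0.6,0,0],[-0.8,0,0],[-1.0,0,0]], rot=[[0,0,0],[0,0,0],[0,0,0],[0,0,0],[0,0,0]])

```text
clock: 3.28
eef_pos: [559.6, -125.9, 283.3]
tcp_rot: [-3.142, 0.0, 0.125]
contact_force: [-1.2, -0.0, 0.3]
opening: 0.0
grasp_force: 0.0
```

>>> play_rows(dp=[[-0.2,0,0],[-0.4,0,0],[-0.5,0,0],[-0.5,0,0],[-0.5,0,0]], rot=[[0,0,0],[0,0,0],[0,0,0],[0,0,0],[0,0,0]])

```text
clock: 3.7
eef_pos: [540.6, -128.4, 283.5]
tcp_rot: [3.141, -0.0, 0.125]
contact_force: [-0.3, -0.4, 0.1]
opening: 0.002
grasp_force: 0.0
```

```bash
python3 -c "
from h import *
grab('scene','s3.png')
plan((0,-138,300),(0,70,300),(0,75,228))"
```

```text
t 3.75 tcp [ 540.8 -128.4  283.4] [ 3.142 -0.     0.125] lathe [   1.4 -137.6] F [ 1.   0.2 -0. ] q [-0.24  0.2   1.72  0.    1.22  1.21]
rot [ 0.    -0.005  0.045]
(0, -138, 300) [ 539.5 -129.   300. ] dp [-0.03  0.01 -0.41]
(0, 70, 300) [514.6  77.5 300. ] dp [-0.01 -5.19 -0.41]
(0, 75, 228) [514.   82.5 228. ] dp [-0.01 -5.31  1.39]
```

>>> play_rows(dp=[[0,-0.5,-0.4],[0,-1.4,-0.4],[0,-2.4,-0.4],[0,-3.4,-0.4],[0,-4.4,-0.4]], rot=[[0,0,0],[0,0,0],[0,0,0],[0,0,0],[0,0,0]])

```text
clock: 4.17
eef_pos: [518.6, 47.9, 299.4]
tcp_rot: [-3.141, -0.001, 0.124]
contact_force: [1.1, -0.8, -0.6]
opening: 0.003
grasp_force: 0.0
```

>>> play_rows(dp=[[0,-0.8,0],[0,-1.1,0.4],[0,-1.1,1.1],[0,-1.1,1.8],[0,-1.1,1.8]], rot=[[0,0,0],[0,0,0],[0,0,0],[0,0,0],[0,0,0]])

```text
clock: 4.58
eef_pos: [510.5, 90.1, 222.7]
tcp_rot: [3.141, 0.007, 0.126]
contact_force: [-0.7, -0.4, -0.8]
opening: -0.003
grasp_force: 0.0
```

```bash
python3 -c "
from h import *
grab('top','t4.png');grab('scene','s4.png')
B=cv2.imread('pics/t4.png')[135:255,250:410];A=cv2.imread('pics/s4.png')[115:235,120:280]
cv2.imwrite('pics/c4.png',np.hstack([cv2.resize(x,(400,300),interpolation=cv2.INTER_CUBIC) for x in(A,B)]))
plan((0,58,228),(0,-2,228))"
```

```text
t 4.6833 tcp [513.   90.  227.1] [3.142e+00 2.000e-03 1.250e-01] lathe [-0.1 82.6] F [ 1.  -0.   0.6] q [0.17 0.2  1.86 0.   1.09 1.62]
rot [0.         0.01833333 0.04833333]
(0, 58, 228) [516.1  65.6 228. ] dp [-0.    0.62 -0.02]
(0, -2, 228) [523.2   6.  228. ] dp [-0.01  2.12 -0.02]
```

View pics/c4.png

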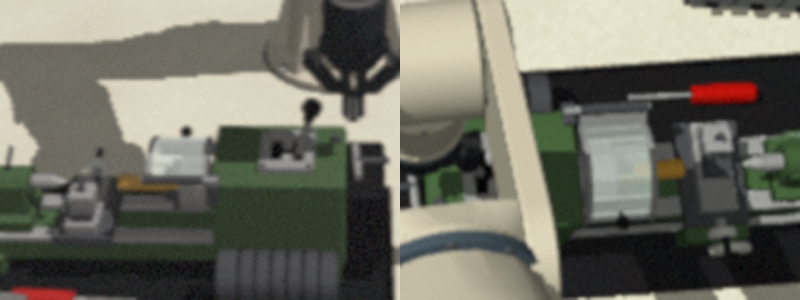

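The guard has swung over; the top view shows its ball at the front, at (625,222). The fingers stand left of the knob, so I'll push it across.

>>> play_rows(dp=[[0,0.2,0],[0,0.4,0],[0,0.6,0],[0,0.75,0],[0,0.9,0]], rot=[[0,0,0],[0,0,0],[0,0,0],[0,0,0],[0,0,0]])

```text
clock: 5.1
eef_pos: [518.5, 53.5, 228.4]
tcp_rot: [-3.141, -0.002, 0.124]
contact_force: [-0.6, 3.3, 1.8]
opening: -0.0
grasp_force: 1.6
```

>>> play_rows(dp=[[0,0.1,0],[0,0.2,0],[0,0.3,0],[0,0.3,0]], rot=[[0,0,0],[0,0,0],[0,0,0],[0,0,0]])

```text
clock: 5.43
eef_pos: [519.2, 41.6, 227.2]
tcp_rot: [3.141, 0.0, 0.125]
contact_force: [0.1, 0.8, 0.4]
opening: -0.002
grasp_force: 0.1
```

```bash
python3 -c "
from h import *
grab('top','t5.png');grab('scene','s5.png')
B=cv2.imread('pics/t5.png')[165:240,240:340];A=cv2.imread('pics/s5.png')[135:210,190:290]
cv2.imwrite('pics/c5.png',np.hstack([cv2.resize(x,(400,300),interpolation=cv2.INTER_CUBIC) for x in(A,B)]))
plan((0,-2,228))"
```

```text
t 5.5333 tcp [518.9  41.9 227. ] [3.141e+00 1.000e-03 1.250e-01] lathe [ 0.  34.1] F [ 0.3 -0.2 -1. ] q [ 0.08  0.2   1.86 -0.    1.09  1.52]
rot [0.005      0.00666667 0.045     ]
(0, -2, 228) [523.2   6.  228. ] dp [-0.    0.9  -0.02]
```

View pics/c5.png

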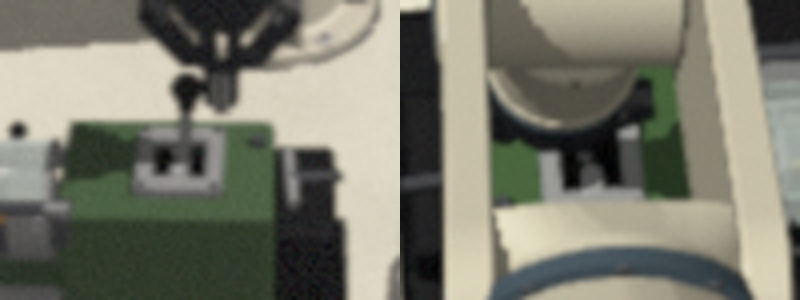

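Left panel: the lever stands upright mid cross channel, with the finger at its left side and about 3 N of force. I'll carry on across.

>>> play_rows(dp=[[0,0.2,0],[0,0.4,0],[0,0.55,0],[0,0.7,0],[0,0.8,0]], rot=[[0,0,0],[0,0,0],[0,0,0],[0,0,0],[0,0,0]])

```text
clock: 5.95
eef_pos: [523.0, 9.7, 227.0]
tcp_rot: [-3.142, 0.001, 0.124]
contact_force: [0.2, 2.3, -1.5]
opening: -0.004
grasp_force: 1.2
```

>>> play_rows(dp=[[0,0.05,0],[0,0.1,0],[0,0.1,0]], rot=[[0,0,0],[0,0,0],[0,0,0]])

```text
clock: 6.2
eef_pos: [523.5, 6.2, 227.1]
tcp_rot: [3.141, 0.0, 0.125]
contact_force: [0.7, -0.2, -0.6]
opening: 0.004
grasp_force: 0.2
```

```bash
python3 -c "
from h import *
d=grab('scene','s6.png')
w=lambda x,y,z:np.r_[O+Lw@np.array([x,y]),z]
print('guard ball down pix',proj(d,w(-65,-138,162)),'gate legs end knob',[proj(d,w(x,-30,240)).round(1) for x in(-10,0,10)])
im=d['color'];m=(im.max(2)<50).astype(np.uint8)
m2=np.zeros_like(m);m2[150:172,225:250]=m[150:172,225:250]
c,_=cv2.findContours(m2,0,2)
for k in c:print(cv2.boundingRect(k),cv2.contourArea(k))
plan((0,-2,228))
A=im[135:210,165:265,::-1];cv2.imwrite('pics/c6.png',cv2.resize(A,(800,600),interpolation=cv2.INTER_CUBIC))"
```

```text
guard ball down pix [194.23527652 165.52810718] gate legs end knob [array([224.8, 155.9]), array([224.5, 157.7]), array([224.3, 159.6])]
(225, 155, 6, 8) 17.5
(227, 150, 16, 4) 13.0
t 6.25 tcp [523.6   6.2 227.2] [3.141 0.    0.125] lathe [ 0.4 -1.8] F [-0.  -0.6 -0.2] q [ 0.01  0.2   1.85 -0.    1.09  1.46]
rot [0.005      0.00166667 0.045     ]
(0, -2, 228) [523.2   6.  228. ] dp [-0.01  0.   -0.02]
```

View pics/c6.png

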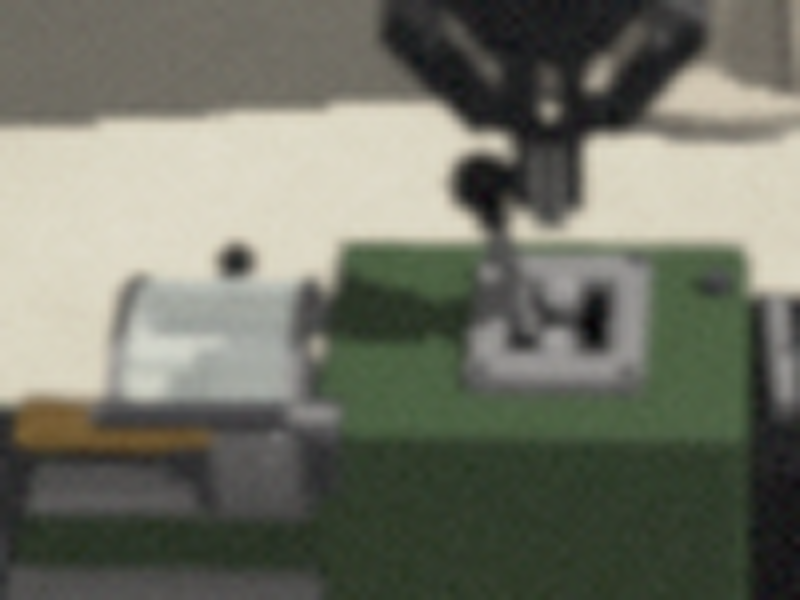

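The knob sits at crop (480,182), i.e. in the leg nearer the chuck at the neutral fore position. The guard ball is at its predicted down pixel. Next I'll move round to the front of the knob.

>>> play_rows(dp=[[0,-0.5,0],[-0.6,-0.5,0],[-1.3,-0.4,0],[-1.3,0.3,0],[-1.3,0.72,0]], rot=[[0,0,0],[0,0,0],[0,0,0],[0,0,0],[0,0,0]])

```text
clock: 6.67
eef_pos: [474.6, -29.3, 227.6]
tcp_rot: [3.14, -0.0, 0.127]
contact_force: [0.8, 0.1, -0.1]
opening: -0.005
grasp_force: 0.0
```

>>> play_rows(dp=[[0.15,0,0],[0.3,0,0],[0.5,0,0],[0.7,0,0],[0.9,0,0]], rot=[[0,0,0],[0,0,0],[0,0,0],[0,0,0],[0,0,0]])

```text
clock: 7.08
eef_pos: [512.0, -23.2, 227.2]
tcp_rot: [-3.142, 0.001, 0.126]
contact_force: [-1.3, -1.1, 1.9]
opening: -0.003
grasp_force: 1.2
```

>>> play_rows(dp=[[0.15,0,0],[0.3,0,0],[0.4,0,0],[0.5,0,0],[0.55,0,0]], rot=[[0,0,0],[0,0,0],[0,0,0],[0,0,0],[0,0,0]])

```text
clock: 7.5
eef_pos: [533.3, -21.1, 226.9]
tcp_rot: [-3.141, 0.001, 0.125]
contact_force: [-2.8, -0.3, -1.7]
opening: 0.001
grasp_force: 1.2
```

```bash
python3 -c "
from h import *
plan((13,-30,228))"
```

```text
t 7.5 tcp [533.3 -21.1 226.9] [-3.141e+00  1.000e-03  1.250e-01] lathe [  6.7 -30.1] F [-2.8 -0.3 -1.7] q [-0.04  0.22  1.83 -0.    1.09  1.4 ]
rot [-0.00166667  0.00833333  0.04833333]
(13, -30, 228) [539.5 -20.2 228. ] dp [ 0.16 -0.   -0.03]
```

Moving normally at about 3 N. I'll finish in small steps until the force rises.

>>> play_rows(dp=[[0.04,0,0],[0.08,0,0],[0.12,0,0],[0.15,0,0]], rot=[[0,0,0],[0,0,0],[0,0,0],[0,0,0]])

```text
clock: 7.83
eef_pos: [539.1, -20.6, 227.3]
tcp_rot: [3.141, 0.0, 0.125]
contact_force: [-2.4, -0.5, -1.4]
opening: -0.0
grasp_force: 1.2
```

>>> play_rows(dp=[[0.03,0,0],[0.05,0,0],[0.05,0,0]], rot=[[0,0,0],[0,0,0],[0,0,0]])

```text
clock: 8.08
eef_pos: [540.6, -20.4, 227.1]
tcp_rot: [3.142, 0.001, 0.125]
contact_force: [-5.1, -1.5, -1.3]
opening: -0.0
grasp_force: 2.6
```

>>> play_rows(dp=[[0.02,0,0],[0.03,0,0],[0.03,0,0]], rot=[[0,0,0],[0,0,0],[0,0,0]])

```text
clock: 8.33
eef_pos: [541.2, -20.2, 226.9]
tcp_rot: [-3.142, 0.003, 0.125]
contact_force: [-7.6, -0.5, -1.2]
opening: -0.0
grasp_force: 3.4
```

>>> play_rows(dp=[[0.03,0,0],[0.04,0,0],[0.04,0,0]], rot=[[0,0,0],[0,0,0],[0,0,0]])

```text
clock: 8.58
eef_pos: [542.1, -20.1, 226.7]
tcp_rot: [-3.141, 0.004, 0.125]
contact_force: [-8.8, -1.6, 0.7]
opening: -0.004
grasp_force: 4.6
```

It's against the stop. I'll back off, lift clear and check.

>>> play_rows(dp=[[-0.3,0,0],[-0.9,0,0],[-1.6,0,0],[-2.2,0,-0.5],[-2.4,0,-1.4]], rot=[[0,0,0],[0,0,0],[0,0,0],[0,0,0],[0,0,0]])

```text
clock: 9.0
eef_pos: [443.7, -31.8, 280.8]
tcp_rot: [-3.14, 0.006, 0.125]
contact_force: [1.4, -0.5, 0.8]
opening: 0.002
grasp_force: 0.0
```

>>> play_rows(dp=[[0,0.8,-0.5],[0,1.7,-0.8],[0,2.7,-0.8],[0,3.7,-0.8],[0,4.6,-0.8]], rot=[[0,0,0],[0,0,0],[0,0,0],[0,0,0],[0,0,0]])

```text
clock: 9.42
eef_pos: [472.2, -216.9, 316.7]
tcp_rot: [3.139, -0.004, 0.125]
contact_force: [1.0, 0.3, -0.2]
opening: -0.001
grasp_force: 0.0
```

```bash
python3 -c "
from h import *
a=grab('scene','s7.png');b=grab('top','t7.png')
w=lambda x,y,z:np.r_[O+Lw@np.array([x,y]),z]
print([ [proj(d,w(x,-29,235)).round(1) for x in(27,32,37)] for d in(a,b)])
A=a['color'][135:210,170:270,::-1];B=b['color'][165:240,260:360,::-1]
cv2.imwrite('pics/c7.png',np.hstack([cv2.resize(x,(400,300),interpolation=cv2.INTER_CUBIC) for x in(A,B)]));plan()"
```

```text
[[array([224.3, 164.1]), array([224.1, 165.1]), array([224., 166.])], [array([299. , 186.8]), array([298.9, 184.9]), array([298.7, 183.1])]]
t 9.5167 tcp [ 472.5 -219.1  316. ] [ 3.138e+00 -3.000e-03  1.210e-01] lathe [ -77.3 -219.4] F [-0.4  0.8  0.4] q [-0.44  0.11  1.75 -0.    1.27  1.01]
rot [ 0.03166667 -0.03        0.01166667]
```

View pics/c7.png

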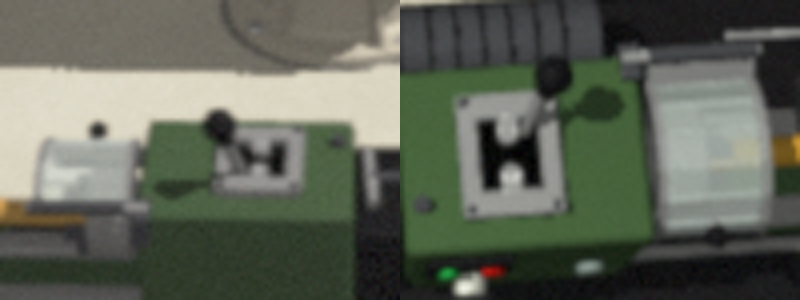

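The knob is at scene pixel (224.5,166) and top pixel (298,183.5), matching x ≈ 37 mm, so it is fully home. The guard is down, with its ball at the front.

```bash
python3 -c "
from h import *
print(r.sign_off())"
```

```text
the job is handed in; nothing more can be done
None
```

The job is handed in: the lever sits fully home in the chuck-side back slot and the guard is down over the chuck, judging by the last camera check. It took about 9.5 s and the readings after each move peaked at about 9 N.

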